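Load the shielded test box

TASK

Load the shielded test box: lift the carrier plate (the dark plate with the white block on it) straight up off the jig's two dowels, keeping it level, and lay it flat on the floor of the box's open chamber. If the box's sliding gate covers part of the chamber, slide it open first; when the plate is in, push the gate fully shut until the spring catch snaps out behind it. Leave the other things on the bench where they are.

Things in the scene. Friction and masses are not known exactly. Their poses are not given: they have to be found in the camera images.
- plate: Carrier plate, loose: dark steel, 90 (x) x 120 (y) x 6 mm, a white block 50 x 50 x 30 mm fixed centrally on top; 0.26 to 0.46 kg. Two 11 mm through holes at x = 0, y = -47 and +47 mm. Origin: centre of the underside. It starts on the jig, underside 20 mm above the bench, axes parallel to the jig's. Grip the block by its two x faces (the dowels stand off its y faces).
- jig: Fixed aluminium dowel jig, x = -60 to 60, y = -80 to 155 mm, 20 mm high. Origin: on the bench under the carrier plate's middle. Two steel dowels, 10 mm diameter, at x = 0, y = -47 and +47 mm; tops 40 mm above the bench (14 mm above the plate on them). A probe mast of 20 mm diameter stands at y = +130 mm, 200 mm tall, with an arm out to y = +190 mm at 170 mm up.
- box: Fixed grey shielded test box, 150 (x) x 316 (y) mm. Origin: on the bench under its middle. Its -y half is the open-topped chamber, its +y half a closed housing, top 48 mm up. Rails along both long sides, |x| = 69 to 77 mm, tops 60 mm up; between them a steel gate 138 x 155 x 5 mm slides, top 55 mm up. Catch bracket on the +x side: x = 77 to 140, y = -9 to 31 mm, 78 mm tall.
- chamber (a point): Middle of the chamber floor (box x = 0, y = -78 mm, 6 mm above the bench); axes parallel to the box's. The chamber inside is 124 (x) x 145 (y) mm, wall tops 48 mm above the bench; it is loose round the plate laid with its y along the box's y.
- gate_tab (a point): Middle of the top edge of the gate's upright steel push tab, 95 mm above the bench; moves with the gate; axes parallel to the box's. The tab is 70 (x) x 12 (y) x 40 mm high, near the gate's rear (+y) end, at box y = -14 mm + gate value. Push its +y face to shut the gate, its -y face to open it; both sides are free.
- gate (a joint): How far the gate is open, m: 0 = fully shut against its stop, 0.150 = fully open (stop). It opens towards box +y, over the housing. It covers the chamber from box y = -156 mm + value on, so at 0.14 or more nearly the whole chamber is free. About 6 N of friction; it stays where it is left. It starts between 0.05 and 0.145.
- catch (a joint): Spring catch, a brass nose sliding along box x: 0 = sprung fully out, grows as pressed back (m, up to 0.010; spring 3 N out, 7 N at 8 mm). In the last 35 mm of closing a lug at the gate's rear +x corner runs up its slope, presses it back about 6 mm (about 5 N more to push), and the nose snaps out behind the lug when the gate is within 3 mm of home, and holds it shut.
- bottle: Loose white plastic bottle, diameter 58, 150 mm tall, upright, beside the jig. Origin: centre of its base.
- wrench: Loose steel wrench 160 x 38 x 8 mm lying flat beside the jig, its length along its own x axis. Origin: middle of the underside.
- blank: Loose plain dark plate 80 x 110 x 5 mm lying on the bench beside the jig, with no block and no holes; not wanted. Origin: centre of the underside.
- mouse: Loose black computer mouse 60 x 105 x 33 mm high beside the box. Origin: centre of the underside.
- horn: Loose brass horn antenna standing on its flange, 50 mm wide at the foot, about 68 mm at the top, 96 mm tall, beside the box. Origin: centre of its foot.
- mug: Loose white mug, diameter 74, 90 mm tall, in front of the robot. Origin: centre of its base.

How it is judged (in metres and radians):
On the way, in this order (a step that is already met when the one before it is completed fails the run):
1. the carrier plate is lifted level and straight up clear of both dowels (underside more than 43 mm above the bench, still within 20 mm of its place over the jig, tilt under 0.15 rad) (z of plate in the frame of jig above 0.043 m and horizontal distance between plate and jig below 0.02 m and angle between plate's own z axis and vertical below 0.15 rad).
2. the carrier plate lies flat on the chamber floor, let go, while the gate is still open (x of plate in the frame of box between -0.03 and 0.03 m and y of plate in the frame of box between -0.108 and -0.048 m and z of plate in the frame of box below 0.011 m and angle between plate's own z axis and vertical below 0.08 rad and contact force between plate and the fingers below 0.1 N and value of joint gate above 0.05 m), for 0.1 s.
At the end, for the whole second after the job is handed in: The carrier plate lies at rest flat on the chamber floor (origin within 30 mm across and 30 mm along of the chamber's middle, underside at most 5 mm above the floor, tilt under 0.08 rad); the gate is within 5 mm of fully shut and the catch is sprung out behind it (within 2 mm of fully out) (x of plate in the frame of box between -0.03 and 0.03 m and y of plate in the frame of box between -0.108 and -0.048 m and z of plate in the frame of box below 0.011 m and angle between plate's own z axis and vertical below 0.08 rad and linear speed of plate below 0.02 m/s and value of joint gate below 0.005 m and value of joint catch below 0.002 m); the robot touches nothing.
It fails at once if the carrier plate is tipped more than 0.35 rad (angle between plate's own z axis and vertical above 0.35 rad).
It fails at once if one of the loose bystanders (bottle, wrench, blank plate, mouse, horn, mug) is moved more than 30 mm (distance of any of bottle, wrench, blank, mouse, horn, mug from where it was at the start of the episode above 0.03 m).
It also fails if it takes over 72 s, if anything falls off the work surface, if the arm or the gripper's body presses on something with over 40 N, if the wrist force passes 120 N, or if a joint passes its speed limit or range.

ROBOT

A 6-joint arm with a two-finger parallel gripper is mounted at the origin on the work surface. World frame = base frame: x ahead of the robot, y to its left, z up, the work surface at z = 0. Lengths are in mm, angles in rad, forces in N, time in s.
With the tool pointing down it reaches from about 350 to 925 mm from the base axis. Payload 6.4 kg.
Tool frame: the origin (TCP) lies midway between the tips of the shut fingers; the grasp point (between the pads) lies 19 mm behind it (manip.tcp_to_grasp is the distance from the TCP to the grasp point, in mm); y points along the fingers, x is the direction in which the jaws open and shut, and the axes are right-handed (so a half turn about y gives the same grasp; the last joint's range is limited). The gripper opens to 94 mm and grips with 3 to 60 N. Pads are 16 mm wide; open, the fingers measure 119 mm over their backs; the gripper's body (75 mm by 177 mm) begins 78 mm behind the grasp point.
Start: joints at [0.939, 0.245, 1.558, -0, 1.339, -0.174], TCP at [287.283, 583.08, 205.455] pointing down, gripper open.
Joint ranges: [-3.13, 3.13], [-1.02, 2.26], [0.13, 2.54], [-0.95, 4.09], [0.21, 2.88], [-2.74, 2.74]. Speed limits (rad/s): [2.57, 2.57, 3.14, 3.14, 3.14, 3.14].

INTERFACE

Orientations are given as a unit quaternion [w, x, y, z].
In Python, from cell import telemetry, cams, manip, models gives the robot as it stands.
- The arm moves only by the tool servo_tool, never from a script. Its argument "deltas" is a list of rows, each a list of 3 entries, a list of its own where there are three numbers: the shift along the world's x, y, z in mm, then the turn about the world's z in degrees, then the closure, from 0 (fully open) to 1 (shut). In form: [[[x, y, z], turn, hand], ...]. A call has 1 to 20 rows; each row is the pose to reach, as a shift and turn from the pose commanded when the call began; what a row does not reach only later rows make up. A row lasts 1/12 s, in which the tool goes at most 41.7 mm and 7.16 degrees, less where a joint would pass 70% of its speed; a pose out of reach is approached as far as the arm can. A call with a gripper value outside its range is refused whole. The fingers move at their own pace and stop on an object; "force" is the grip in N (left out, the last holds). Time passes only in rows, so rows that repeat a pose let the fingers close. It gives the time, the measured TCP pose, the force and the opening at its end, in the units of the state.
- telemetry.observe(): the state, without advancing time (a new reading comes with each control period).
- cams.read_camera(name): name is "scene" or "side" or "wrist"; returns a dict with "pixels" (420x560x3 uint8, red, green, blue), "vertical_fov" (degrees; the focal length in pixels is half the picture's height over the tangent of half this angle, whatever the lens; pixels are square), "cx", "cy" (the principal point, pixels), "extrinsics" (4x4, takes a point from camera to world coordinates). Camera axes: x right, y down, z forward; pixel columns grow to the right and rows downward; lengths in mm; the calibration is good to about 2 mm. A picture is of the moment at which its call begins. There is no depth.
- manip.close_job(): hands the job in, once; it reports no verdict.
Trained networks look in a picture, given as the dict that the camera call returned (one of the last four; its "shot" number tells which), for a name from the list of things; names that differ only in an ending like _2 or _b are one class to them, and where a whole thing is asked for, a point or a joint stands for the part that bears it (a point fixed in the world has none). Each returns a list of dicts, best first, with "conf" (0 to 1); they miss things now and then, are a little off and sometimes report something else, mostly with a low value. They report only what shows in the picture. A call takes as long as a camera call.
- models.cut_out(picture, query): "region" (420x560 bool, what is visible of it) and "uv" ([column, row] in pixels, amid what is visible of it).
The state is a dict: "t": time; "joint_pos": joint angles; "qvel": joint speeds; "joint_efforts": joint torques, N m; "ee_pos": TCP position; "orientation": TCP orientation; "wrist_force": force on the tool from outside, world axes, zero at the start; "moment": the same for the moment, N m; "gripper_width": finger opening in mm.
Only numpy, scipy, OpenCV 4.12 (cv2) and the standard library are available. Lean on these libraries where they do the work, as an engineer would, in place of code of your own. Each camera call takes 0.05 s, during which the arm holds its last target. There are 200 camera calls.

## Working session

There is one attempt and no reset: what is moved stays moved. The work goes in short steps, Python scripts to look and compute and a tool call to move; the robot and the scene stay as the last step left them, time stands still between calls to the robot, and variables do not carry over. Pictures are saved under pics/ and viewed, about 8 in all and at most 12, crops included, and the job is handed in when it is done.

Besides the shell and the picture viewer there is one more tool, called in YAML: its name, and indented under it one key for each argument. servo_tool: Moves the arm, as the interface text tells. Its arguments: {"type":"object","properties":{"deltas":{"type":"array","items":{"type":"array"}},"force":{"type":"number"}},"required":["deltas"]}

```bash
mkdir -p pics
cat > h.py <<'E'
import numpy as np, cv2
from cell import telemetry, cams, manip, models
def K(p):
    f=210/np.tan(np.radians(p["vertical_fov"])/2); return f,p["cx"],p["cy"]
def ray(p,uv,z):
    f,cx,cy=K(p);E=np.array(p["extrinsics"]);d=E[:3,:3]@np.array([(uv[0]-cx)/f,(uv[1]-cy)/f,1.])
    o=E[:3,3];return (o+d*(z-o[2])/d[2]).round(1)
def proj(p,P):
    f,cx,cy=K(p);E=np.linalg.inv(np.array(p["extrinsics"]));q=E[:3,:3]@np.array(P)+E[:3,3]
    return q[:2]/q[2]*f+[cx,cy]
def save(p,n): cv2.imwrite("pics/"+n,p["pixels"][:,:,::-1])
E
python3 - <<'E'
from h import *
print(telemetry.observe())
for n in ("scene","side","wrist"):
    p=cams.read_camera(n);save(p,n+"0.png");E=np.array(p["extrinsics"]);print(n,E.round(2).tolist(),K(p),[k for k in p])
    for q in ("plate","jig","box","gate_tab","catch","bottle","wrench","blank","mouse","horn","mug"):
        r=models.cut_out(p,q)
        for d in r[:2]:
            ys,xs=np.where(d["region"]);print(q,round(d["conf"],2),np.round(d["uv"]),xs.min(),xs.max(),ys.min(),ys.max(),ray(p,d["uv"],0))
E
```

```text
{'t': 0.0, 'joint_pos': array([ 9.38909956e-01,  2.45806540e-01,  1.55900760e+00, -1.60017865e-05,
        1.33865556e+00, -1.74127906e-01]), 'qvel': array([-1.42555681e-04,  4.79006634e-04,  1.24277361e-05,  1.49015445e-03,
       -3.17474002e-04,  1.09236810e-03]), 'joint_efforts': array([ 7.47618396e-04, -4.15832448e+01, -3.14604735e+01,  6.85403729e-02,
        3.32307571e-02, -1.24769813e-04]), 'ee_pos': array([286.92016666, 582.5874721 , 204.35361372]), 'orientation': array([-0.60015002,  0.60065549,  0.37290488, -0.37413218]), 'wrist_force': array([-0.33653738, -0.10716022, -0.48700171]), 'moment': array([-0.04278098, -0.04556871,  0.00652162]), 'gripper_width': 94.29356706923501}
scene [[0.85, 0.37, -0.38, 954.49], [0.53, -0.59, 0.61, -728.66], [0.0, -0.72, -0.7, 846.67], [0.0, 0.0, 0.0, 1.0]] (np.float64(459.4731041393982), 285.0741422022084, 202.04698530595928) ['pixels', 'vertical_fov', 'cx', 'cy', 'extrinsics', 'shot']
plate 0.6 [343. 160.] 313 355 145 178 [548.8 255.6   0. ]
jig 0.91 [351. 145.] 305 369 82 189 [536.8 331.   -0. ]
box 0.79 [242. 276.] 174 306 205 346 [ 54
[... 1191 characters left out ...]
 178.] 273 309 160 185 [665.9 199.8   0. ]
blank 0.71 [214. 195.] 194 235 183 209 [409.9 212.8   0. ]
blank 0.3 [312. 258.] 274 359 223 289 [ 564.4 -135.5    0. ]
mouse 0.97 [266. 306.] 244 286 285 326 [ 410.1 -244.     0. ]
horn 0.34 [227. 224.] 206 244 203 248 [407.4  66.3   0. ]
mug 0.58 [216. 198.] 197 236 185 209 [411.4 195.8   0. ]
mug 0.57 [227. 226.] 206 243 203 248 [406.1  59.5   0. ]
wrist [[0.44, 0.86, 0.26, 212.65], [0.9, -0.42, -0.13, 620.36], [-0.0, 0.29, -0.96, 385.15], [0.0, 0.0, 0.0, 1.0]] (np.float64(374.0627085910033), 274.8511850358419, 211.92892400241703) ['pixels', 'vertical_fov', 'cx', 'cy', 'extrinsics', 'shot']
jig 0.75 [160. 410.] 117 202 403 419 [488.1 321.2   0. ]
```

View pics/scene0.png

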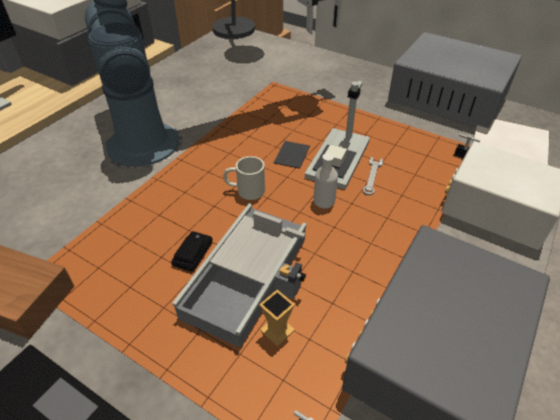

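View pics/side0.png

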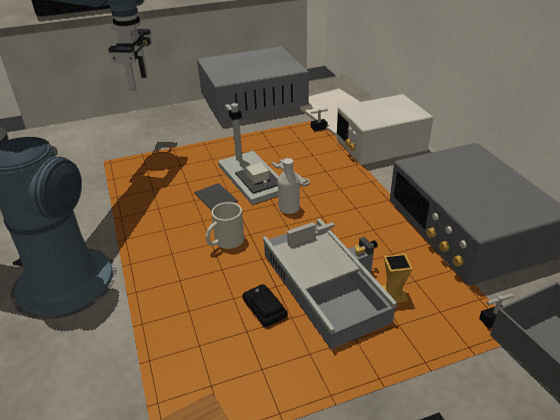

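The scene image shows the box centre-bottom (about 245,275), with its chamber toward the camera and the gate tab at about (268,223). The jig with plate and block is at (338,158), with the bottle and wrench to its right and the blank to its left. In the side image the tab is at about (305,232) and the block at (258,172). Next I'll fit silhouettes.

```bash
cat > fit.py <<'E'
from h import *
from scipy.optimize import minimize
def bx(x0,x1,y0,y1,z0,z1): return np.array([[x,y,z] for x in(x0,x1) for y in(y0,y1) for z in(z0,z1)],float)
JIG=[bx(-60,60,-80,155,0,20),bx(-9,9,121,139,0,200),bx(-45,45,-60,60,20,26),bx(-25,25,-25,25,26,56)]
BOX=lambda g:[bx(-75,75,-158,158,0,48),bx(-77,-69,-158,158,0,60),bx(69,77,-158,158,0,60),bx(77,140,-9,31,0,78),bx(-35,35,-20+g,-8+g,55,95)]
def sil(p,parts,pose):
    m=np.zeros((840,1120),np.uint8);c,s=np.cos(pose[2]),np.sin(pose[2])
    for b in parts:
        w=np.c_[b[:,0]*c-b[:,1]*s+pose[0],b[:,0]*s+b[:,1]*c+pose[1],b[:,2]]
        u=np.array([proj(p,q) for q in w])*2
        cv2.fillConvexPoly(m,cv2.convexHull(u.round().astype(np.int32)),1)
    return m>0
def iou(ps,ms,parts,pose):
    t=0
    for p,m in zip(ps,ms):
        a=sil(p,parts,pose);b=cv2.resize(m.astype(np.uint8),(1120,840))>0;t+=(a&b).sum()/(a|b).sum()
    return t/len(ps)
def fit(ps,ms,mk,x0,step):
    best=None
    for dy in (0,.4,-.4):
        s=np.array(x0,float);s[2]+=dy
        sim=np.vstack([s]+[s+np.eye(len(s))[i]*step[i] for i in range(len(s))])
        r=minimize(lambda v:-iou(ps,ms,mk(v),v[:3]),s,method="Nelder-Mead",options=dict(initial_simplex=sim,maxiter=150,xatol=.005,fatol=1e-4))
        if best is None or r.fun<best.fun: best=r
    return best
E
python3 - <<'E'
from fit import *
ps=[cams.read_camera(n) for n in("scene","side")]
def u(p,qs):
    m=np.zeros((420,560),bool)
    for q in qs:
        r=models.cut_out(p,q)
        if r: m|=r[0]["region"];print(q,round(r[0]["conf"],2),r[0]["uv"])
    return m
mj=[u(p,("jig","plate")) for p in ps]; mb=[u(p,("box","gate_tab","catch")) for p in ps]
r=fit(ps,mj,lambda v:JIG,[555,250,.0],[20,20,.2]);print(r.x,r.fun)
r2=fit(ps,mb,lambda v:BOX(v[3]),[550,-200,.0,100],[20,20,.2,20]);print(r2.x,r2.fun)
for i,p in enumerate(ps):
    im=cv2.resize(p["pixels"][:,:,::-1],(1120,840))
    for parts,x in((JIG,r.x),(BOX(r2.x[3]),r2.x)):
        for b in parts:
            cs,_=cv2.findContours(sil(p,[b],x).astype(np.uint8),0,2);cv2.drawContours(im,cs,-1,(255,255,0),1)
    cv2.imwrite(f"pics/fit{i}.png",im[150:720,300:860])
cv2.imwrite("pics/fit.png",np.hstack([cv2.imread("pics/fit0.png")[:, :400+20],cv2.imread("pics/fit1.png")[:,60:440]]))
E
```

```text
jig 0.72 [349.2, 142.9]
plate 0.66 [343.4, 161.6]
plate 0.61 [257.9, 178.9]
box 0.69 [244.0, 276.2]
gate_tab 0.96 [253.8, 247.2]
box 0.87 [332.1, 281.2]
gate_tab 0.91 [314.5, 256.6]
catch 0.42 [360.5, 248.0]
[5.41846462e+02 2.12497582e+02 1.38569140e-01] -0.5102429862409023
[ 5.52036776e+02 -2.38168876e+02  1.05904003e-01  1.21637059e+02] -0.9446379527890083
```

View pics/fit.png

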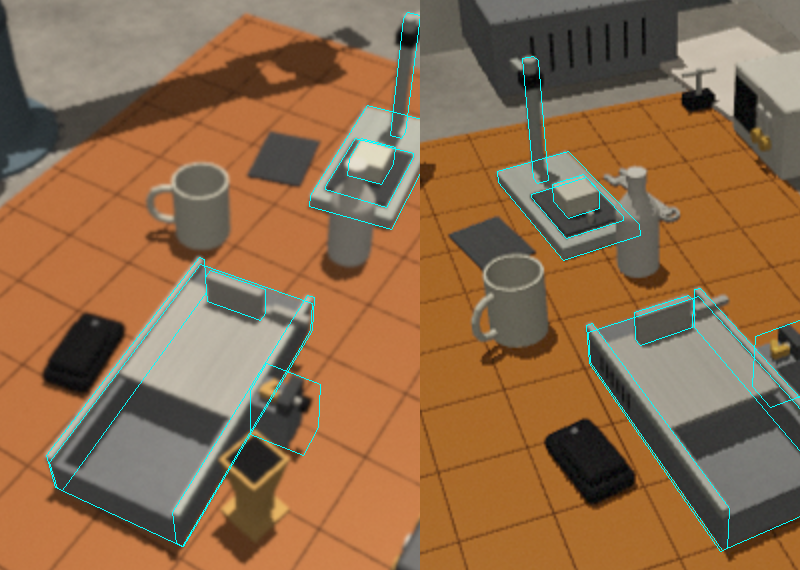

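Box fit is good (IoU 0.94, gate about 120 mm open), and the jig overlay is within a few mm. I'll move above the jig for a closer look.

servo_tool:
  deltas:
    - [[0,0,40],-7,0]
    - [[20,-30,45],-14,0]
    - [[45,-65,45],-21,0]
    - [[70,-100,45],-28,0]
    - [[95,-135,45],-35,0]
    - [[115,-170,45],-42,0]
    - [[140,-205,45],-49,0]
    - [[165,-240,45],-56,0]
    - [[190,-275,45],-56,0]
    - [[215,-310,45],-56,0]
    - [[235,-345,40],-56,0]
    - [[255,-370,25],-56,0]
    - [[255,-370,25],-56,0]
    - [[255,-370,25],-56,0]
    - [[255,-370,25],-56,0]

```text
t: 3.65
ee_pos: [542.1, 213.4, 230.5]
orientation: [0.706, -0.705, -0.048, 0.048]
wrist_force: [-1.2, 0.2, -0.3]
gripper_width: 93.9
```

Run:
```python
from fit import *
print(telemetry.observe()["ee_pos"],telemetry.observe()["orientation"])
p=cams.read_camera("wrist")
im=p["pixels"][:,:,::-1].copy()
for q in("plate","jig","bottle"):
    r=models.cut_out(p,q)
    for d in r[:1]: print(q,d["conf"],d["uv"])
    if q=="plate" and r:
        m=r[0]["region"];np.save("mp.npy",m)
        P=[bx(-45,45,-60,60,20,26),bx(-25,25,-25,25,26,56)]
        f=fit([p],[m],lambda v:P,[545,215,.12],[10,10,.1]);print(f.x,f.fun)
        for b in P+[bx(-60,60,-80,155,0,20)]:
            cs,_=cv2.findContours(cv2.resize(sil(p,[b],f.x).astype(np.uint8),(560,420),interpolation=0),0,2);cv2.drawContours(im,cs,-1,(255,255,0),1)
cv2.imwrite("pics/w1.png",im)
```

```text
[542.06891993 213.43829976 230.54591439] [ 0.70562344 -0.70534573 -0.04777616  0.04796239]
plate 0.8 [272.8, 181.8]
[5.40980266e+02 2.09580938e+02 1.43023057e-01] -0.9534171087191636
jig 0.63 [272.3, 89.6]
bottle 0.77 [293.4, 323.5]
```

View pics/w1.png

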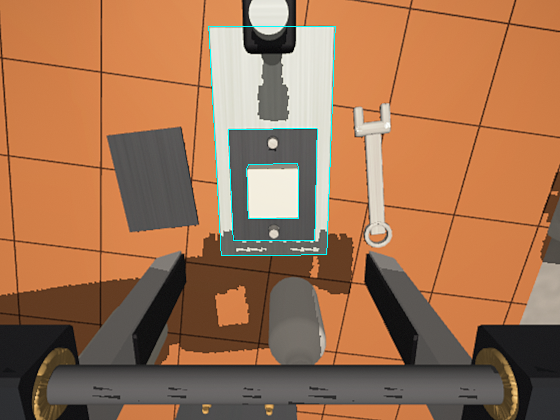

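The fitted outline lies on the plate (centre pixel about 273,185) and on the jig edges. Jig is at (541.0, 209.6), yaw 8.2°. Next, opening the gate with shut fingers.

servo_tool:
  deltas:
    - [[0,-35,10],-1,1]
    - [[0,-75,10],-2,1]
    - [[0,-115,10],-2,1]
    - [[0,-155,10],-2,1]
    - [[0,-195,10],-2,1]
    - [[0,-235,10],-2,1]
    - [[0,-275,10],-2,1]
    - [[0,-315,10],-2,1]
    - [[3,-355,10],-2,1]
    - [[3,-387,0],-2,1]
    - [[3,-387,-30],-2,1]
    - [[3,-387,-70],-2,1]
    - [[3,-387,-100],-2,1]
    - [[3,-387,-100],-2,1]
    - [[3,-387,-100],-2,1]
  force: 20

```text
t: 5.1
ee_pos: [544.7, -172.7, 129.7]
orientation: [0.707, -0.706, -0.035, 0.037]
wrist_force: [0.3, -0.2, 1.0]
gripper_width: 0.8
```

Run:
```python
from fit import *
p=cams.read_camera("wrist");im=p["pixels"][:,:,::-1].copy()
x=[552.0,-238.2,.1059]
for b in BOX(121)+[bx(-62,62,-150.5,-35,6,48)]:
    cs,_=cv2.findContours(cv2.resize(sil(p,[b],x).astype(np.uint8),(560,420),interpolation=0),0,2);cv2.drawContours(im,cs,-1,(255,255,0),1)
cv2.imwrite("pics/w2.png",im)
```

```text
(no output)
```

View pics/w2.png

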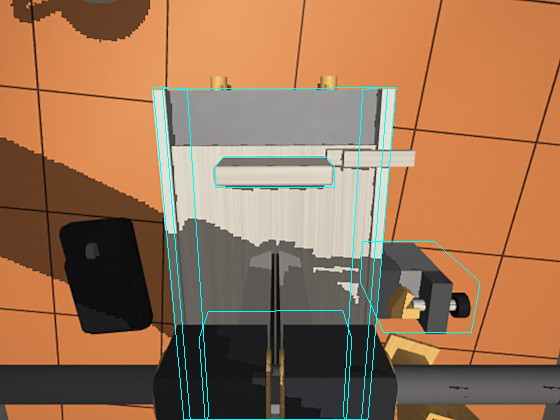

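The overlay sits on the box, rails and tab (tab at about 275,173), so the pose and the gate at about 0.121 are confirmed. Descending and pushing it open.

servo_tool:
  deltas:
    - [[0,0,-30],0,1]
    - [[0,0,-58],0,1]
    - [[0,0,-58],0,1]
    - [[-1,10,-58],0,1]
    - [[-2,20,-58],0,1]
    - [[-3,26,-58],0,1]
    - [[-3,30,-58],0,1]
    - [[-4,34,-58],0,1]
    - [[-4,38,-58],0,1]
    - [[-4,42,-58],0,1]
    - [[-5,45,-58],0,1]
    - [[-5,48,-58],0,1]
    - [[-5,50,-58],0,1]
    - [[-5,50,-58],0,1]

```text
t: 6.32
ee_pos: [541.8, -125.3, 75.2]
orientation: [-0.704, 0.708, 0.037, -0.035]
wrist_force: [-1.1, -4.5, 3.8]
gripper_width: 0.1
```

```bash
cat > gate.py <<'E'
from fit import *
def gate():
    x=[552.0,-238.2,.1059];o=[]
    for n in("scene","side"):
        p=cams.read_camera(n);r=models.cut_out(p,"gate_tab")
        if not r: continue
        m=r[0]["region"]; best=max((iou([p],[m],[bx(-69,69,-156+g,-1+g,50,55),bx(-35,35,-20+g,-8+g,55,95)],x),g) for g in range(0,152,3));o.append((n,round(r[0]["conf"],2),best))
    return o
if __name__=="__main__": print(gate())
E
python3 gate.py
```

```text
[('scene', 0.87, (np.float64(0.8684336689267859), 144)), ('side', 0.72, (np.float64(0.8494378608325737), 147))]
```

servo_tool:
  deltas:
    - [[0,4,0],0,1]
    - [[0,6,0],0,1]
    - [[0,6,0],0,1]
    - [[1,-10,0],0,1]
    - [[1,-10,40],0,1]
    - [[0,-10,80],0,0.2]
    - [[0,0,120],0,0.2]
    - [[0,35,155],0,0.2]
    - [[0,75,160],2.4,0.2]
    - [[0,115,160],2.4,0.2]
    - [[0,155,160],2.4,0.2]
    - [[0,195,160],2.4,0.2]
    - [[0,235,160],2.4,0.2]
    - [[0,275,160],2.4,0.2]
    - [[0,315,150],2.4,0.2]
    - [[0,332,110],2.4,0.2]
    - [[0,332,70],2.4,0.2]
    - [[0,332,50],2.4,0.2]
    - [[0,332,50],2.4,0.2]
    - [[0,332,50],2.4,0.2]

```text
t: 8.18
ee_pos: [539.6, 208.5, 122.3]
orientation: [0.705, -0.705, -0.05, 0.051]
wrist_force: [-0.1, 0.2, 0.1]
gripper_width: 75.3
```

```bash
python3 gate.py
python3 - <<'E'
from fit import *
s=telemetry.observe();w,x,y,z=s["orientation"];print(s["ee_pos"],np.degrees(np.arctan2(2*(x*y+w*z),1-2*(y*y+z*z))),s["gripper_width"])
p=cams.read_camera("wrist");im=p["pixels"][:,:,::-1].copy();X=[541,209.6,.143]
for b in [bx(-45,45,-60,60,20,26),bx(-25,25,-25,25,26,56)]:
    cs,_=cv2.findContours(cv2.resize(sil(p,[b],X).astype(np.uint8),(560,420),interpolation=0),0,2);cv2.drawContours(im,cs,-1,(255,255,0),1)
cv2.imwrite("pics/w3.png",im)
E
```

```text
[('scene', 0.63, (np.float64(0.9316859470189609), 150)), ('side', 0.72, (np.float64(0.40623142460867845), 0))]
[542.10266948 208.25388168 125.37160709] 8.143269300603256 75.47161260597899
```

View pics/w3.png

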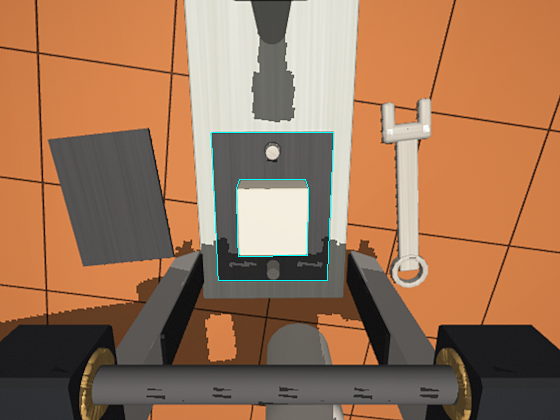

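Gate is open to about 0.148. The overlay still matches the plate and block (about 272,220), centred between the fingers. Descending and gripping.

servo_tool:
  deltas:
    - [[0,1,-35],0,0.2]
    - [[0,1,-65],0,0.2]
    - [[0,1,-85],0,0.2]
    - [[0,1,-91],0,0.2]
    - [[0,1,-91],0,0.2]
    - [[0,1,-91],0,0.2]
    - [[0,1,-91],0,0.6]
    - [[0,1,-91],0,0.7]
    - [[0,1,-91],0,0.7]
    - [[0,1,-91],0,0.7]
    - [[0,1,-91],0,0.7]
    - [[0,1,-91],0,0.7]
    - [[0,1,-91],0,0.7]
  force: 40

```text
t: 9.52
ee_pos: [540.8, 209.2, 32.3]
orientation: [0.705, -0.705, -0.051, 0.05]
wrist_force: [-2.2, -0.4, 6.2]
gripper_width: 49.7
```

servo_tool:
  deltas:
    - [[0,0,2],0,0.7]
    - [[0,0,5],0,0.7]
    - [[0,0,8],0,0.7]
    - [[0,0,12],0,0.7]
    - [[0,0,16],0,0.7]
    - [[0,0,20],0,0.7]
    - [[0,0,25],0,0.7]
    - [[0,0,30],0,0.7]
    - [[0,0,40],0,0.7]
    - [[0,0,60],0,0.7]
    - [[0,0,80],0,0.7]
    - [[0,0,80],0,0.7]

```text
t: 10.52
ee_pos: [543.2, 209.7, 116.6]
orientation: [0.706, -0.705, -0.053, 0.048]
wrist_force: [0.7, -0.1, -2.0]
gripper_width: 49.5
```

Run:
```python
from fit import *
s=telemetry.observe();print(s["ee_pos"],s["wrist_force"],s["gripper_width"])
p=cams.read_camera("wrist");q=cams.read_camera("side")
cv2.imwrite("pics/w4.png",np.hstack([p["pixels"][100:400,80:480],cv2.resize(q["pixels"][60:260,150:370],(330,300))])[:,:,::-1])
```

```text
[543.22784865 209.68227905 116.55008995] [ 0.73116413 -0.12438249 -1.97240362] 49.53851165026847
```

View pics/w4.png

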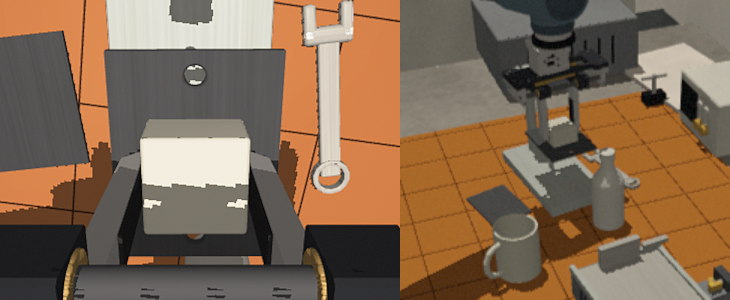

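The plate is held level and clear of the dowels: the hole shows at (195,75), and the side view shows the plate flat above the jig. Carrying it to the chamber.

servo_tool:
  deltas:
    - [[0,0,30],0,0.7]
    - [[0,0,65],0,0.7]
    - [[0,-5,95],0,0.7]
    - [[1,-20,110],0,0.7]
    - [[2,-45,110],0,0.7]
    - [[3,-75,110],0,0.7]
    - [[4,-110,110],0,0.7]
    - [[6,-145,110],-1,0.7]
    - [[7,-180,110],-2,0.7]
    - [[8,-215,110],-2,0.7]
    - [[9,-250,110],-2,0.7]
    - [[10,-285,110],-2,0.7]
    - [[12,-320,110],-2,0.7]
    - [[13,-355,110],-2,0.7]
    - [[14,-390,110],-2,0.7]
    - [[16,-425,110],-2,0.7]
    - [[17,-460,110],-2,0.7]
    - [[18,-490,110],-2,0.7]
    - [[19,-512,110],-2,0.7]
    - [[19,-525,110],-2,0.7]

```text
t: 12.28
ee_pos: [558.2, -318.0, 219.1]
orientation: [0.707, -0.705, -0.036, 0.038]
wrist_force: [-0.1, 0.2, -2.2]
gripper_width: 49.3
```

servo_tool:
  deltas:
    - [[0,0,-20],0,0.7]
    - [[0,0,-50],0,0.7]
    - [[0,0,-80],0,0.7]
    - [[0,0,-105],0,0.7]
    - [[0,0,-120],0,0.7]
    - [[0,0,-125],0,0.7]
    - [[0,0,-125],0,0.7]
    - [[0,0,-125],0,0.7]

```text
t: 12.95
ee_pos: [559.6, -315.7, 96.8]
orientation: [-0.706, 0.706, 0.038, -0.038]
wrist_force: [-0.5, -0.1, -2.9]
gripper_width: 49.9
```

Run:
```python
from fit import *
s=telemetry.observe();w,x,y,z=s["orientation"];print(s["ee_pos"],np.degrees(np.arctan2(2*(x*y+w*z),1-2*(y*y+z*z))),s["wrist_force"],s["gripper_width"])
p=cams.read_camera("wrist");q=cams.read_camera("scene")
X=[552.0,-238.2,.1059];im=p["pixels"].copy()
for b in [bx(-62,62,-150.5,-5.5,48,48.1),bx(-69,69,-8,147,55,55.1)]:
    cs,_=cv2.findContours(cv2.resize(sil(p,[b],X).astype(np.uint8),(560,420),interpolation=0),0,2);cv2.drawContours(im,cs,-1,(0,255,255),1)
cv2.imwrite("pics/w5.png",np.hstack([im[:,80:480],cv2.resize(q["pixels"][180:380,140:330],(400,420))])[:,:,::-1])
```

```text
[ 559.55477278 -315.71593877   96.80921159] 6.192196302112587 [-0.45405579 -0.14717497 -2.9050305 ] 49.94803612397003
```

View pics/w5.png

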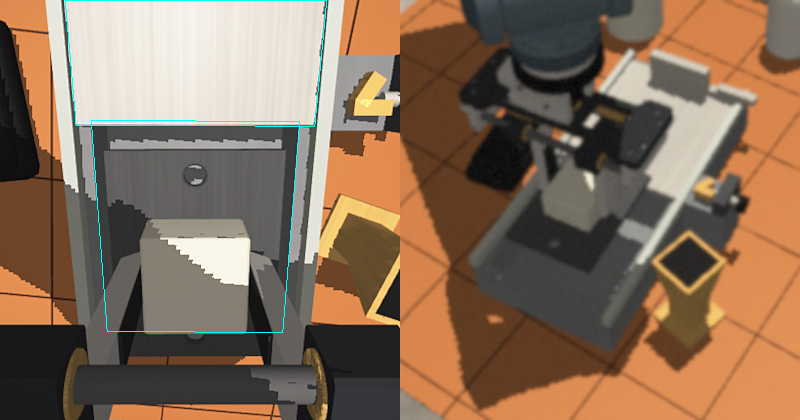

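The plate is centred over the chamber: its edges at columns 105–285 lie inside the opening, and the gate edge is at row 125, behind the plate. Lowering.

servo_tool:
  deltas:
    - [[0,0,-20],0,0.7]
    - [[0,0,-40],0,0.7]
    - [[0,0,-55],0,0.7]
    - [[0,0,-65],0,0.7]
    - [[0,0,-71],0,0.7]
    - [[0,0,-74],0,0.7]
    - [[0,0,-76],0,0.7]
    - [[0,0,-76],0,0.7]
    - [[0,0,-76],0,0.7]

```text
t: 13.8
ee_pos: [559.8, -316.4, 21.3]
orientation: [-0.706, 0.706, 0.038, -0.038]
wrist_force: [-0.0, 0.6, -2.2]
gripper_width: 49.9
```

servo_tool:
  deltas:
    - [[0,0,-1],0,0.7]
    - [[0,0,-2],0,0.7]
    - [[0,0,-3],0,0.7]
    - [[0,0,-3],0,0.7]
    - [[0,0,-3],0,0.7]

```text
t: 14.22
ee_pos: [559.6, -316.2, 18.3]
orientation: [-0.706, 0.706, 0.038, -0.038]
wrist_force: [-1.5, 1.4, 2.9]
gripper_width: 49.9
```

Contact: the force went from -2 to +3 N. Releasing and rising.

servo_tool:
  deltas:
    - [[0,0,0],0,0.4]
    - [[0,0,0],0,0.3]
    - [[0,0,0],0,0.3]
    - [[0,0,0],0,0.3]
    - [[0,0,0],0,0.3]
    - [[0,0,0],0,0.3]
    - [[0,0,10],0,0.3]
    - [[0,0,30],0,0.3]
    - [[0,0,65],0,0.3]
    - [[0,0,105],0,0.6]
    - [[0,0,125],0,1]
    - [[0,0,125],0,1]
    - [[0,0,125],0,1]

```text
t: 15.3
ee_pos: [560.2, -316.6, 144.8]
orientation: [-0.705, 0.707, 0.039, -0.037]
wrist_force: [-0.7, 0.3, -0.8]
gripper_width: 42.6
```

Run:
```python
from fit import *
s=telemetry.observe();print(s["ee_pos"],s["wrist_force"],s["gripper_width"])
p=cams.read_camera("wrist");q=cams.read_camera("scene")
X=[552.0,-238.2,.1059];im=p["pixels"].copy()
Y=[560.2,-315.8,.1059]
for b,P in [(bx(-62,62,-150.5,-5.5,48,48.1),X),(bx(-45,45,-60,60,6,12),Y),(bx(-25,25,-25,25,12,42),Y)]:
    cs,_=cv2.findContours(cv2.resize(sil(p,[b],P).astype(np.uint8),(560,420),interpolation=0),0,2);cv2.drawContours(im,cs,-1,(0,255,255),1)
cv2.imwrite("pics/w6.png",np.hstack([im[:,80:480],cv2.resize(q["pixels"][180:380,140:330],(400,420))])[:,:,::-1])
```

```text
[ 560.15634025 -316.57869177  144.79318367] [-0.68361035  0.30338356 -0.80123002] 42.61478262848377
```

View pics/w6.png

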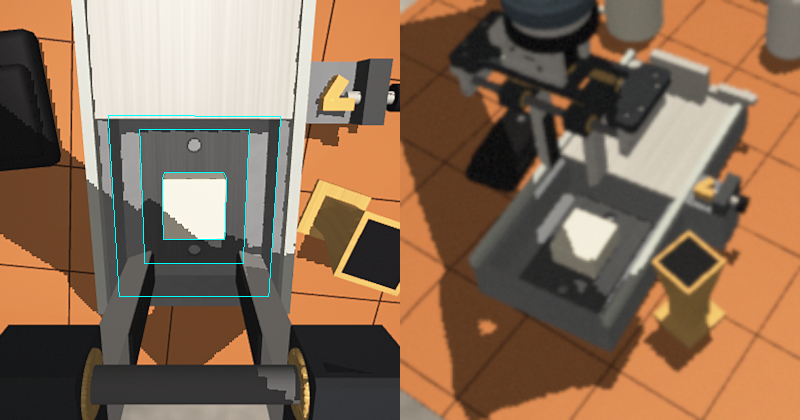

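The plate is flat and at the expected pose: the outline matches (block about 195,205) and the fingers are clear. Now to the far side of the tab to shut the gate.

servo_tool:
  deltas:
    - [[-2,20,10],0,1]
    - [[-6,55,10],0,1]
    - [[-10,92,10],0,1]
    - [[-14,130,10],0,1]
    - [[-18,168,10],0,1]
    - [[-22,206,10],0,1]
    - [[-25,235,5],0,1]
    - [[-26,247,0],0,1]
    - [[-26,247,-35],0,1]
    - [[-26,247,-60],0,1]
    - [[-26,247,-72],0,1]
    - [[-26,247,-72],0,1]
    - [[-26,247,-72],0,1]
  force: 20

```text
t: 16.48
ee_pos: [532.8, -69.3, 69.7]
orientation: [0.706, -0.706, -0.037, 0.039]
wrist_force: [-0.3, 0.6, -0.6]
gripper_width: 0.3
```

servo_tool:
  deltas:
    - [[1,-8,0],0,1]
    - [[2,-16,0],0,1]
    - [[3,-24,0],0,1]
    - [[3,-32,0],0,1]
    - [[4,-40,0],0,1]
    - [[5,-50,0],0,1]
    - [[6,-60,0],0,1]
    - [[7,-70,0],0,1]
    - [[8,-80,0],0,1]
    - [[10,-90,0],0,1]
    - [[11,-100,0],0,1]
    - [[12,-110,0],0,1]
    - [[13,-120,0],0,1]
    - [[14,-130,0],0,1]
    - [[14,-130,0],0,1]

```text
t: 17.73
ee_pos: [548.4, -200.9, 72.0]
orientation: [-0.706, 0.706, 0.038, -0.036]
wrist_force: [-0.2, 0.5, 0.4]
gripper_width: 0.5
```

servo_tool:
  deltas:
    - [[1,-6,0],0,1]
    - [[1,-12,0],0,1]
    - [[2,-18,0],0,1]
    - [[2,-23,0],0,1]
    - [[3,-28,0],0,1]
    - [[3,-32,0],0,1]

```text
t: 18.23
ee_pos: [551.0, -229.3, 71.3]
orientation: [0.707, -0.705, -0.038, 0.037]
wrist_force: [3.1, 9.9, 4.2]
gripper_width: 0.2
```

```bash
python3 gate.py
```

```text
[('scene', 0.7, (np.float64(0.9228360062638371), 9)), ('side', 0.69, (np.float64(0.9157106342507282), 9))]
```

Gate at about 9 mm with 10 N on the push. Finishing.

servo_tool:
  deltas:
    - [[0,-3,0],0,1]
    - [[1,-6,0],0,1]
    - [[1,-9,0],0,1]
    - [[1,-11,0],0,1]
    - [[1,-13,0],0,1]
    - [[1,-13,0],0,1]

```text
t: 18.93
ee_pos: [552.0, -238.3, 71.3]
orientation: [0.71, -0.702, -0.038, 0.037]
wrist_force: [2.2, 23.2, 11.4]
gripper_width: 0.6
```

servo_tool:
  deltas:
    - [[0,-2,0],0,1]
    - [[0,-2,0],0,1]
    - [[0,12,0],0,1]
    - [[-1,25,0],0,1]
    - [[-1,25,30],0,1]
    - [[-1,25,65],0,1]
    - [[-1,15,100],0,1]
    - [[-1,5,135],0,1]
    - [[0,-10,140],0,1]
    - [[0,-30,140],0,1]
    - [[0,-30,140],0,1]
    - [[0,-30,140],0,1]

```text
t: 19.93
ee_pos: [550.6, -274.6, 209.7]
orientation: [0.706, -0.706, -0.037, 0.038]
wrist_force: [0.1, 0.1, -0.2]
gripper_width: 0.6
```

```bash
python3 gate.py
python3 - <<'E'
from fit import *
s=telemetry.observe();print(s["ee_pos"],s["wrist_force"])
p=cams.read_camera("wrist");q=cams.read_camera("side");X=[552.0,-238.2,.1059];im=p["pixels"].copy()
for b in [bx(-35,35,-20,-8,55,95)]:
    cs,_=cv2.findContours(cv2.resize(sil(p,[b],X).astype(np.uint8),(560,420),interpolation=0),0,2);cv2.drawContours(im,cs,-1,(0,255,255),1)
cv2.imwrite("pics/w7.png",np.hstack([im[:,140:540],cv2.resize(q["pixels"][210:350,250:420],(400,420))])[:,:,::-1])
E
```

```text
[('scene', 0.75, (np.float64(0.9124734607218684), 0)), ('side', 0.68, (np.float64(0.9314224801610802), 0))]
[ 550.9219665  -273.03214115  209.53258042] [0.64010508 0.33560472 0.41646428]
```

View pics/w7.png

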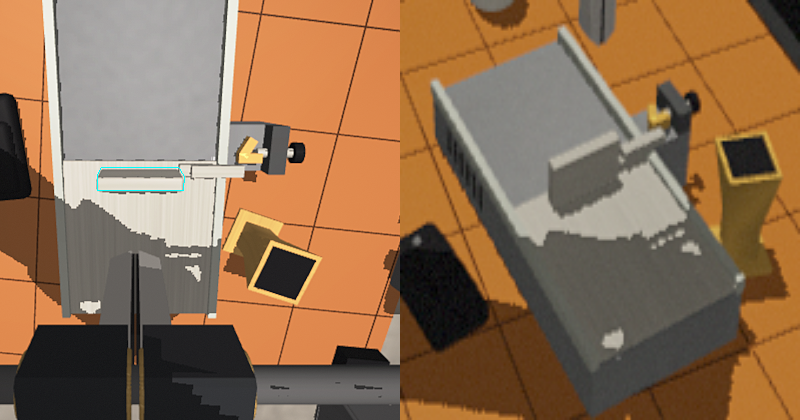

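Gate outline matches zero opening (tab about 140,180) and the brass nose is behind the lug (about 245,155). I'll compare the nose against its sprung-out starting position in the fixed camera.

Run:
```python
from fit import *
o=[]
for n,(c0,c1,r0,r1) in dict(scene=(275,310,255,290),side=(350,380,235,260)).items():
    a=cv2.imread(f"pics/{n}0.png");b=cams.read_camera(n)["pixels"][:,:,::-1]
    for im in(a,b):
        c=im[r0:r1,c0:c1].astype(int);m=(c[:,:,2]-c[:,:,0]>60)&(c[:,:,1]-c[:,:,0]>35)&(c[:,:,2]-c[:,:,1]<75)
        ys,xs=np.where(m);print(n,m.sum(),xs.min()+c0,xs.max()+c0,xs.mean()+c0,ys.mean()+r0)
        o.append(cv2.resize(im[r0:r1,c0:c1],(300,300),interpolation=0))
cv2.imwrite("pics/c.png",np.vstack([np.hstack(o[:2]),np.hstack(o[2:])])[:600])
```

```text
scene 284 280 309 299.46478873239437 269.7676056338028
scene 142 280 309 293.1901408450704 269.80281690140845
side 354 350 379 365.5169491525424 243.9180790960452
side 355 350 379 365.67605633802816 243.83661971830986
```

View pics/c.png

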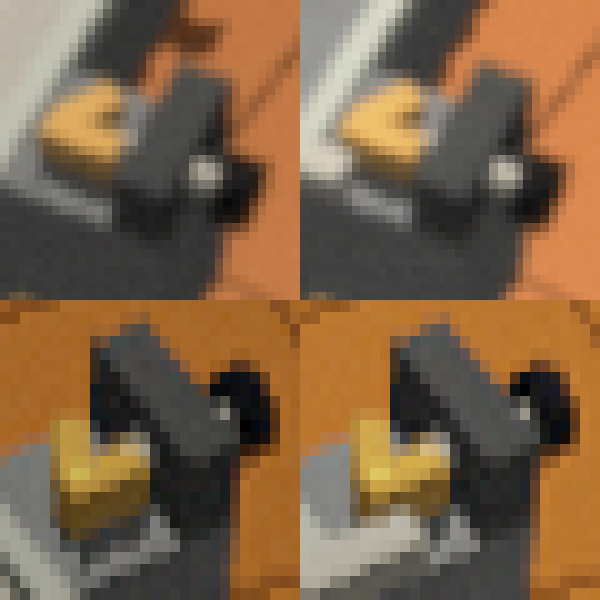

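The nose and its knob sit at the same pixels as at the start, with the lug now in front of the nose, so the catch has sprung out. Handing in.

```bash
python3 -c "
from h import *
print(manip.close_job())"
```

```text
the job is handed in; nothing more can be done
None
```

The job is handed in at about 20 s on the robot's clock; no verdict was reported. I slid the gate fully open and lifted the carrier plate level off the dowels. I then laid it flat in the chamber, let go, and pushed the gate shut.

- **Plate:** before the gate closed, its outline matched the middle of the chamber to within a few mm. It was not seen again after that, because the gate covers it.
- **Gate:** both fixed cameras read it at 0, in 3 mm steps. It stopped against about 23 N.
- **Catch:** in both fixed cameras the brass nose shows at the same pixels as when it was sprung out at the start, now behind the lug. My automatic count of brass-coloured pixels was thrown off by the bench colour in the scene camera, so I relied on comparing the enlarged pictures by eye.
- **Robot and bystanders:** the gripper was clear of everything at the end (wrist force under 1 N). I saw no contact with the bystanders, but did not measure their final positions.
- **Disagreement:** after opening the gate, the side camera's reading of it was wrong (0 mm, poor fit). The scene camera's 150 mm fitted well, and later pictures confirmed the gate was open.

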